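# Rinse the blue cup on the sprung cup rinser

### The arm

A 6-joint arm with a two-finger parallel gripper is mounted at the origin on the work surface. World frame = base frame: x ahead of the robot, y to its left, z up, the work surface at z = 0. Lengths are in m, angles in rad, forces in N, time in s.
With the tool pointing down it reaches from about 0.35 to 0.85 m from the base axis. Payload 8.1 kg.
Tool frame: the origin (TCP) lies on the centre line of the jaws, within the pads' length; the fingertips stand 17 mm ahead of it and the grasp point (between the pads) lies 2 mm behind it; z points along the fingers, y is the line along which they close (so a half turn about z gives the same grasp; the last joint's range is limited). The gripper opens to 93 mm and grips with 3 to 60 N. Pads are 15 mm wide; open, the fingers measure 128 mm over their backs; the gripper's body (75 mm by 188 mm) begins 65 mm behind the grasp point.
Start: joints at [1.061, 0.13, 1.488, -0, 1.523, -0.085], TCP at [0.247, 0.547, 0.236] pointing down, gripper open.
Joint ranges: [-2.96, 2.96], [-0.89, 2.26], [0.02, 2.5], [-1.34, 4.48], [0, 2.73], [-2.66, 2.66]. Speed limits (rad/s): [2.39, 2.39, 2.79, 3.14, 3.14, 3.14].

### API

Orientations are given as a rotation vector (axis times angle).
In Python, from plant import robot, optics, close_job, models gives the robot as it stands.
- The arm moves only by the shell command python3 -m inch 'ROWS' [OPENING] [FORCE]. ROWS is a JSON object of lists of equal length, an entry for each row: "travel": the shift along the tool's x, y, z in m, a list of three; "spin": the turn about the tool's z in rad. In form: {"travel": [[x, y, z], ...], "spin": [spin, ...]}. A call has 1 to 10 rows; each row is the pose to reach, as a shift and turn from the pose commanded when the call began, along the tool's axes at that moment; what a row does not reach only later rows make up. A row lasts 1/12 s, in which the tool goes at most 41.7 mm and 7.16 degrees, less where a joint would pass 70% of its speed; a pose out of reach is approached as far as the arm can. A call with a gripper value outside its range is refused whole. OPENING is the closure, from 0 (fully open) to 1 (shut), set as the call begins (- or left out, the last holds). The fingers move at their own pace and stop on an object; FORCE is the grip in N (left out, the last holds). Time passes only in rows, so rows that repeat a pose let the fingers close. It gives the time, the measured TCP pose, the force, the opening and the grip force at its end, in the units of the state.
- robot.read_state(): the state, without advancing time (a new reading comes with each control period).
- optics.read_camera(name): name is "side" or "top" or "wrist"; returns (picture, depth): 384x512x3 uint8, red, green, blue; 384x512 float32, m along the optical axis (not along the pixel's ray), 0 where there is no reading.
- optics.camera_info(name): a dict with "camera_matrix" (3x3 intrinsics, pixels), "view" (4x4, takes a point from world to camera coordinates). Camera axes: x right, y down, z forward; pixel columns grow to the right and rows downward; lengths in m; the calibration is good to about 2 mm. A picture is of the moment at which its call begins: read the wrist's pose just before it. camera_info takes no time and is no camera call; for the wrist camera it gives the pose at the moment of the call.
- close_job(): hands the job in; it is judged then, once.
Trained networks look in the newest picture that a camera, given by its name, has taken for a name from the list of things; names that differ only in an ending like _2 or _b are one class to them, and where a whole thing is asked for, a point or a joint stands for the part that bears it (a point fixed in the world has none). Each returns a list of dicts, best first, with "p" (0 to 1); they miss things now and then, are a little off and sometimes report something else, mostly with a low value. They report only what shows in the picture. A call takes as long as a camera call.
- models.look_for(camera, name): "centre" ([x, y, z] in m, in world coordinates, good to about 4 mm: the middle of the surface that is visible of it).
- models.masks_of(camera, name): "region" (384x512 bool, what is visible of it).
The state is a dict: "t": time; "q": joint angles; "dq": joint speeds; "joint_torque": joint torques, N m; "tool_pos": TCP position; "orientation": TCP orientation; "force": force on the tool from outside, world axes, zero at the start; "wrist_torque": the same for the moment, N m; "opening": finger opening in m; "gripper_force": force on a finger pad.
Only numpy, scipy, OpenCV 4.12 (cv2) and the standard library are available. Lean on these libraries where they do the work, as an engineer would, in place of code of your own. Each camera call takes 0.05 s, during which the arm holds its last target. There are 200 camera calls.

### The job

Set the rinser's white flow dial so that its black pointer lines up with the red marker and let go of it. Then take the upturned blue cup off the yellow tray and, still upside down and centred on the rinser's round sprung spoke plate, press it down until the plate meets its hard stop, firmly but without slamming or forcing it. Finish while holding it there: keep the gripper on the cup and the plate fully down; leave the other cups and the soap bottle alone.

Things in the scene. Friction and masses are not known exactly. Their poses are not given: they have to be found in the camera images.
- rinser: Fixed steel cup rinser on the counter, a low block 150 (x) by 260 (y) by 35 mm high, origin under its centre, z up. The sprung spoke plate stands on its top at y = -65 mm and the flow dial at y = +65 mm (both x = 0, rinser frame). May stand on the left or the right of the counter, turned by up to about 0.35 rad.
- plunger (a joint): How far the grey spoke plate is pressed down, m: 0 at rest (its top 17 mm above the housing), 0.014 at the hard stop (3 mm above the housing). The spring resists with about 5 N at the start and 10.5 N at the stop (400 N/m); a cup's weight alone does not move it. It springs back when released.
- plunger_top (a point): Centre of the spoke plate's upper face, moves with the plate. Three crossed flat bars, 78 mm across, on which a cup's rim rests; a nozzle 10 mm wide stands 4 mm up at the centre, inside the cup.
- dial (a joint): Angle of the flow dial, rad, 0 to 4.7, growing clockwise seen from above. At 0 the pointer points to the rinser's -x; at 1.57 to its +y. Light friction (about 0.04 N m), stays where left. Starts about 0.6 to 1.7 rad short of the marker (to be turned clockwise).
- dial_grip (a point): On the dial's axis, 70 mm above the counter, at grip height. The dial is a white skirt 48 mm across reaching 12 mm above the housing, with an upright grip bar 44 mm long and 12 mm thick along the pointer's direction; the bar's top is 41 mm above the housing (76 mm above the counter).
- dial_pointer (a point): Point 30 mm from the dial's axis in the direction that the black pointer line (on one half of the bar's top) points, 2 mm above the housing. Turns with the dial.
- marker (a joint): Angle at which the red marker tab is set on the scale, rad, same zero and sense as the dial; 1.2 to 1.9. The tab is fixed there: it cannot be moved by hand.
- marker_tip (a point): Inner part of the red marker tab, 30 mm from the dial's axis, 2 mm above the housing; the pointer point meets it when the dial is set.
- tray: Yellow tray 150 (x) by 360 (y) by 20 mm high, fixed, walls 5 mm, floor 5 mm above the counter; origin under its centre. Three upturned cups stand in a row along its y, about 110 mm apart, in any order.
- blue_cup: The blue ceramic tumbler to rinse, upside down: straight cylinder 60 mm across, 85 mm high, wall 3.5 mm, about 0.16 kg; origin at the centre of its rim (underneath), z up through its closed base.
- white_cup: White cup of the same shape, upside down on the tray; origin at the centre of its rim. Leave alone.
- clay_cup: Reddish brown cup of the same shape, upside down on the tray; origin at the centre of its rim. Leave alone.
- soap: Green soap bottle 60 mm across, 130 mm high, standing beyond and between the rinser and tray; origin under its centre. Leave alone.

How it is judged:
On the way, in this order (a step that is already met when the one before it is completed fails the run):
1. the dial's pointer is on the red marker and the gripper is off the rinser (distance between dial_pointer and marker_tip below 0.005 m and contact force between the fingers and rinser below 0.2 N), for 0.2 s.
2. the blue cup is lifted off the tray by the gripper (height (world z) of blue_cup above 0.04 m and contact force between the fingers and blue_cup above 1 N and contact force between blue_cup and tray below 0.1 N and contact force between blue_cup and rinser below 0.1 N), for 0.2 s.
At the end, for the whole second after the job is handed in: Gripper still on the blue cup, upside down (tilt under 0.12 rad), still, within 10 mm of the plate centre, rim on it, holding it at least 12.5 of 14 mm down with 8 to 45 N; fingers not pressing the rinser; dial pointer within 5 mm (9 degrees) of the red marker (value of joint plunger above 0.0125 m and contact force between blue_cup and rinser between 8 and 45 N and horizontal distance between blue_cup and plunger_top below 0.01 m and z of blue_cup in the frame of plunger_top between -0.004 and 0.004 m and angle between blue_cup's own z axis and vertical below 0.12 rad and contact force between the fingers and blue_cup above 1 N and contact force between the fingers and rinser below 0.5 N and linear speed of blue_cup below 0.02 m/s and distance between dial_pointer and marker_tip below 0.005 m); the arm keeps its last pose, push and grip.
It fails at once if the cup is slammed or forced onto the rinser (over 60 N) (contact force between blue_cup and rinser above 60 N).
It fails at once if another cup or the soap bottle is moved over 20 mm or tipped (distance of any of white_cup, clay_cup, soap from where it was at the start of the episode above 0.02 m or angle between any of white_cup, clay_cup, soap's own z axis and vertical above 0.4 rad).
It also fails if it takes over 64 s, if anything falls off the work surface, if the arm or the gripper's body presses on something with over 40 N, if the wrist force passes 120 N, or if a joint passes its speed limit or range.

## Working session

There is one attempt and no reset: what is moved stays moved. The work goes in short steps, Python scripts to look and compute and a shell command to move; the robot and the scene stay as the last step left them, time stands still between calls to the robot, and variables do not carry over. Pictures are saved under pics/ and viewed, at most 10 in all, crops included, and the job is handed in when it is done.

```bash
ls; mkdir -p pics
python3 - <<'E'
from plant import robot, optics, models
import cv2, numpy as np
s=robot.read_state(); print({k:np.round(v,3).tolist() for k,v in s.items()})
for c in ("top","side"):
    im,d=optics.read_camera(c); cv2.imwrite(f"pics/{c}0.png",im[:,:,::-1])
    for n in ["blue_cup","white_cup","clay_cup","soap","rinser","tray","plunger_top","dial_grip","dial_pointer","marker_tip"]:
        r=models.look_for(c,n); print(c,n,[(round(float(x["p"]),2),np.round(x["centre"],3).tolist()) for x in r[:2]])
E
```

```text
pics
{'t': 0.0, 'q': [1.061, 0.131, 1.489, 0.0, 1.523, -0.085], 'dq': [0.0, -0.002, -0.0, 0.001, 0.0, -0.002], 'joint_torque': [-0.002, -55.981, -49.177, 0.077, 0.035, -0.0], 'tool_pos': [0.247, 0.546, 0.235], 'orientation': [-0.662, -3.07, 0.003], 'force': [-0.163, -0.49, 0.726], 'wrist_torque': [0.012, -0.082, -0.049], 'gripper_force': 0.0, 'opening': 0.093}
top blue_cup [(0.83, [0.557, -0.304, 0.094])]
top white_cup [(0.82, [0.518, -0.095, 0.085]), (0.72, [0.534, 0.189, 0.055])]
top clay_cup [(0.66, [0.554, -0.203, 0.088]), (0.5, [0.558, -0.305, 0.093])]
top soap [(0.6, [0.698, -0.026, 0.087])]
top rinser [(0.69, [0.696, -0.025, 0.09]), (0.68, [0.554, 0.252, 0.039])]
top tray [(0.98, [0.546, -0.192, 0.005]), (0.3, [0.536, 0.187, 0.048])]
top plunger_top [(0.81, [0.535, 0.19, 0.055])]
top dial_grip [(0.72, [0.578, 0.303, 0.047])]
top dial_pointer [(0.74, [0.582, 0.306, 0.046])]
top marker_tip []
side blue_cup [(0.52, [0.558, -0.299, 0.086]), (0.47, [0.555, -0.193, 0.075])]
side white_cup [(0.7, [0.584, 0.321, 0.055]), (0.59, [0.516, -0.076, 0.068])]
side clay_cup [(0.87, [0.55, -0.192, 0.073]), (0.19, [0.549, -0.155, 0.005])]
side soap [(0.74, [0.703, -0.015, 0.072]), (0.67, [0.551, -0.157, 0.006])]
side rinser [(0.61, [0.554, 0.277, 0.035])]
side tray [(0.77, [0.549, -0.155, 0.007]), (0.54, [0.557, 0.283, 0.038])]
side plunger_top [(0.79, [0.532, 0.191, 0.059]), (0.54, [0.547, -0.155, 0.007])]
side dial_grip [(0.62, [0.582, 0.319, 0.055])]
side dial_pointer [(0.67, [0.578, 0.32, 0.05]), (0.26, [0.519, -0.075, 0.07])]
side marker_tip []
```

Run:
```python
import cv2, numpy as np
from plant import optics
a=cv2.imread("pics/top0.png"); 
i=optics.camera_info("top");K=np.array(i["camera_matrix"]);V=np.array(i["view"])
p=V[:3,:3]@[.58,.31,.05]+V[:3,3];u=(K@p/p[2])[:2].astype(int);print(u,K.round(1).tolist(),V.round(3).tolist())
c=a[max(0,u[1]-35):u[1]+35,max(0,u[0]-35):u[0]+35]; print(c.shape,max(0,u[0]-35),max(0,u[1]-35))
c=cv2.resize(c,(288,288),interpolation=cv2.INTER_NEAREST)
o=np.zeros((384,800,3),np.uint8);o[:,:512]=a;o[:288,512:]=c
cv2.imwrite("pics/c0.png",o)
```

```text
[160 198] [[384.8, 0.0, 260.9], [0.0, 384.8, 195.0], [0.0, 0.0, 1.0]] [[-0.015, -1.0, -0.008, 0.031], [-0.995, 0.016, -0.103, 0.587], [0.103, 0.006, -0.995, 1.099], [0.0, 0.0, 0.0, 1.0]]
(70, 70, 3) 125 163
```

View pics/c0.png

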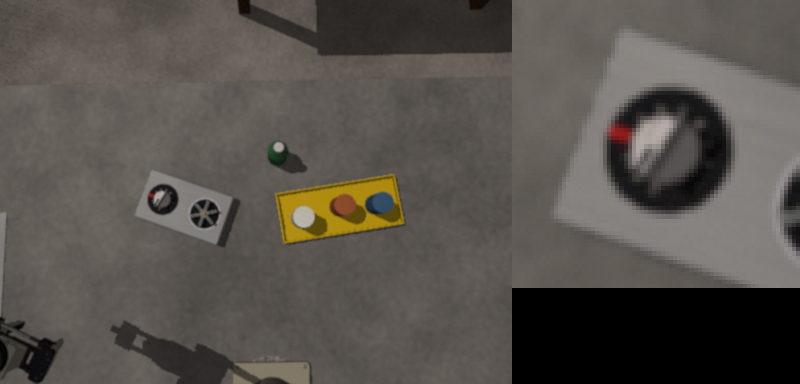

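```bash
cat > h.py <<'E'
import sys, numpy as np
from scipy.spatial.transform import Rotation as R
from plant import robot, optics, models
np.set_printoptions(precision=4,suppress=True)
def go(p,closing=None,s=None):
    """print travel/spin to reach p, closing = world yaw of the tool y line"""
    s=s or robot.read_state(); M=R.from_rotvec(s["orientation"]).as_matrix()
    print("tcp",np.array(s["tool_pos"]),"x",M[:,0],"y",M[:,1],"q6",s["q"][5],"t",s["t"])
    print("travel",M.T@(np.array(p)-s["tool_pos"]))
    if closing is not None:
        d=closing-np.arctan2(M[1,1],M[0,1]); d=(d+np.pi/2)%np.pi-np.pi/2   # world turn
        print("spin",-d)
def world(cam_info,uv,z):
    """pixel -> world on plane z"""
    K=np.array(cam_info["camera_matrix"]);V=np.array(cam_info["view"])
    C=-V[:3,:3].T@V[:3,3]; r=V[:3,:3].T@np.linalg.solve(K,[*uv,1.]); return C+r*(z-C[2])/r[2]
E
python3 - <<'E'
from h import *
V=np.array(optics.camera_info("wrist")["view"]);s=robot.read_state();M=R.from_rotvec(s["orientation"]).as_matrix()
C=-V[:3,:3].T@V[:3,3];print("cam in tool",M.T@(C-s["tool_pos"]),"fwd tool",M.T@V[2,:3],optics.camera_info("wrist")["camera_matrix"])
go([.56,.25,.25])
E
```

```text
cam in tool [ 0.0757 -0.     -0.149 ] fwd tool [-0.2695 -0.0013  0.963 ] [[304.6778   0.     254.44  ]
 [  0.     304.6778 190.1266]
 [  0.       0.       1.    ]]
tcp [0.2473 0.5467 0.2357] x [-0.9111  0.4122 -0.    ] y [0.4122 0.9111 0.    ] q6 -0.08536875582752268 t 1.1
travel [-0.4072 -0.1414 -0.0143]
```

```bash
python3 -m inch '{"travel":[[-0.036,-0.01,0],[-0.076,-0.02,0],[-0.116,-0.03,-0.005],[-0.156,-0.04,-0.01],[-0.196,-0.05,-0.014],[-0.236,-0.06,-0.014],[-0.276,-0.075,-0.014],[-0.316,-0.085,-0.014],[-0.356,-0.095,-0.014],[-0.395,-0.108,-0.014]],"spin":[0,0,0,0,0,0,0,0,0,0]}' 0
python3 -m inch '{"travel":[[0,0,0],[0,0,0],[0,0,0]],"spin":[0,0,0]}'
python3 - <<'E'
from h import *
import cv2
i=optics.camera_info("wrist"); im,d=optics.read_camera("wrist"); cv2.imwrite("pics/w0.png",im[:,:,::-1])
np.savez("w0.npz",im=im,d=d,K=i["camera_matrix"],V=i["view"])
for n in ["rinser","plunger_top","dial_grip","dial_pointer","marker_tip"]:
    r=models.look_for("wrist",n); print(n,[(round(float(x["p"]),2),np.round(x["centre"],4).tolist()) for x in r[:2]])
go([.58,.31,.25])
E
```

```text
t: 1.93
tool_pos: [0.5642, 0.284, 0.2498]
orientation: [0.662, 3.071, 0.001]
force: [0.1, 0.5, -0.1]
opening: 0.093
gripper_force: 0.0
t: 2.18
tool_pos: [0.5626, 0.2854, 0.2494]
orientation: [-0.664, -3.07, -0.0]
force: [-0.0, -0.1, -0.9]
opening: 0.0933
gripper_force: 0.0
rinser [(0.89, [0.5489, 0.2547, 0.0371])]
plunger_top []
dial_grip [(0.84, [0.5701, 0.3125, 0.0495]), (0.42, [0.5899, 0.3403, 0.0403])]
dial_pointer [(0.89, [0.5765, 0.3073, 0.0471]), (0.38, [0.5349, 0.1887, 0.056])]
marker_tip [(0.56, [0.5861, 0.3403, 0.0419])]
tcp [0.5619 0.2865 0.2498] x [-0.9118  0.4106 -0.0001] y [0.4106 0.9118 0.0002] q6 -0.7575252219801956 t 2.4833
travel [-0.0068  0.0288 -0.0001]
```

View pics/w0.png

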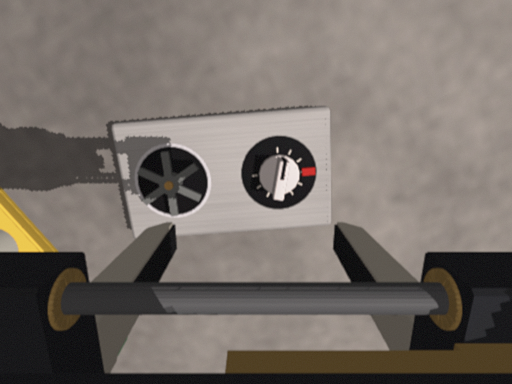

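```bash
cat > dial.py <<'E'
from h import *
import cv2
def analyse(f):
    z=np.load(f);im=z["im"].astype(int);d=z["d"];K=z["K"];V=z["V"];info=dict(camera_matrix=K,view=V)
    v,u=np.mgrid[:384,:512]; P=np.stack([(u-K[0,2])/K[0,0]*d,(v-K[1,2])/K[1,1]*d,d],-1)
    W=(P-V[:3,3])@V[:3,:3]
    ok=d>0
    h=ok&(abs(W[...,2]-.035)<.005)&(abs(W[...,0]-.56)<.16)&(abs(W[...,1]-.25)<.2)
    print("housing z",np.median(W[h][:,2]))
    g=im.sum(-1)
    red=(im[...,0]>150)&(im[...,1]<90); n=red.sum()
    rc=np.array([u[red].mean(),v[red].mean()]); mk=world(info,rc,.037); print("red px",n,rc,"marker",mk)
    D=W[...,:2]-[.578,.31]; near=np.hypot(D[...,0],D[...,1])<.04
    # black scale ring: outer boundary ellipse -> dial axis
    m=((g<170)&near&(W[...,2]<.042)).astype(np.uint8)
    cs=max(cv2.findContours(m,0,1)[0],key=cv2.contourArea); cs=cv2.convexHull(cs)[:,0]
    B=np.array([world(info,p,.036)[:2] for p in cs]); A=np.c_[2*B,np.ones(len(B))]
    x=np.linalg.lstsq(A,(B**2).sum(1),rcond=None)[0]; c=x[:2]; print("ring centre",c,"r",np.sqrt(x[2]+c@c))
    bar=ok&near&(W[...,2]>.068)&(W[...,2]<.09); b=W[bar]
    print("bar n",len(b),"zmed",np.median(b[:,2]),"xy",cv2.minAreaRect(b[:,:2].astype(np.float32)*1000))
    e,ev=np.linalg.eigh(np.cov(b[:,:2].T)); a=ev[:,1]; print("bar yaw",np.arctan2(a[1],a[0]),"centre",b[:,:2].mean(0))
    black=bar&(g<200)&(cv2.erode(bar.astype(np.uint8),np.ones((1,1)))>0); print("black n",black.sum(),W[black][:,:2].mean(0) if black.any() else 0)
    r=mk[:2]-c; print("marker rel",r,np.hypot(*r),"yaw",np.arctan2(r[1],r[0]))
    return W,im,info
if __name__=="__main__":
    W,im,i=analyse(sys.argv[1])
    # housing rectangle
    g=im.min(-1);h=(abs(W[...,2]-.035)<.006)&(abs(W[...,0]-.56)<.2)&(abs(W[...,1]-.25)<.2)
    print("housing rect",cv2.minAreaRect(W[h][:,:2].astype(np.float32)*1000))
    cv2.imwrite("pics/z_"+sys.argv[1][:-4]+".png",cv2.resize(im[120:225,225:335,::-1].astype(np.uint8),None,fx=5,fy=5,interpolation=0))
E
python3 dial.py w0.npz
```

```text
housing z 0.03529338171850675
red px 95 [307.9053 171.2421] marker [0.5904 0.3432 0.037 ]
ring centre [0.578 0.31 ] r 0.039876521728142156
bar n 455 zmed 0.07596817553596967 xy ((578.0656127929688, 309.7420654296875), (12.095660209655762, 44.409908294677734), 57.310943603515625)
bar yaw 2.566883434113284 centre [0.5773 0.3097]
black n 36 [0.5664 0.3173]
marker rel [0.0125 0.0332] 0.03544929529800749 yaw 1.2116513081551936
housing rect ((556.43115234375, 248.9072723388672), (258.738525390625, 149.36395263671875), 70.10983276367188)
```

```bash
ls pics
```

```text
c0.png
side0.png
top0.png
w0.png
z_w0.png
```

View pics/z_w0.png

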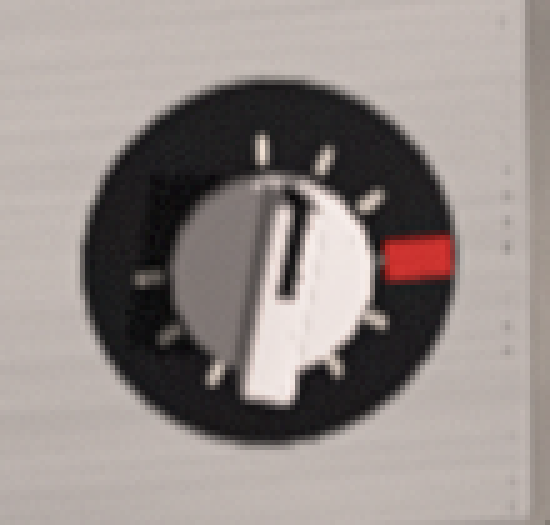

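Run:
```python
from h import *
go([.578,.3098,.068],.998)
```

```text
tcp [0.5619 0.2865 0.2498] x [-0.9118  0.4106 -0.0001] y [0.4106 0.9118 0.0002] q6 -0.7575252219801956 t 2.4833
travel [-0.0051  0.0278  0.1819]
spin 0.14973615619974145
```

```bash
python3 -m inch '{"travel":[[-0.003,0.014,0.01],[-0.005,0.028,0.03],[-0.005,0.028,0.06],[-0.005,0.028,0.09],[-0.005,0.028,0.12],[-0.005,0.028,0.14],[-0.005,0.028,0.14],[-0.005,0.028,0.14]],"spin":[0.07,0.15,0.15,0.15,0.15,0.15,0.15,0.15]}' 0
python3 - <<'E'
from h import *
go([.578,.3098,.068],.998)
E
```

```text
t: 3.15
tool_pos: [0.5774, 0.309, 0.1085]
orientation: [-0.889, -3.011, 0.003]
force: [0.9, 0.6, 1.7]
opening: 0.0929
gripper_force: 0.0
tcp [0.5774 0.309  0.1085] x [-0.8398  0.543   0.0017] y [ 0.543   0.8398 -0.0026] q6 -0.583708540762342 t 3.15
travel [-0.0001  0.0011  0.0405]
spin -0.0011695235785891267
```

```bash
python3 -m inch '{"travel":[[0,0.001,0.015],[0,0.001,0.03],[0,0.001,0.04],[0,0.001,0.04],[0,0.001,0.04]],"spin":[0,0,0,0,0]}' 0
python3 -m inch '{"travel":[[0,0,0],[0,0,0],[0,0,0],[0,0,0],[0,0,0],[0,0,0],[0,0,0],[0,0,0],[0,0,0],[0,0,0]],"spin":[0,0,0,0,0,0,0,0,0,0]}' 1 15
python3 - <<'E'
from h import *
go([.578,.3098,.068],.998-1.355)
E
```

```text
t: 3.57
tool_pos: [0.5785, 0.3094, 0.0685]
orientation: [-0.89, -3.011, 0.002]
force: [0.3, -0.7, -0.0]
opening: 0.0928
gripper_force: 0.0
t: 4.4
tool_pos: [0.5793, 0.3098, 0.0696]
orientation: [-0.89, -3.013, 0.0]
force: [-0.1, -0.2, 0.4]
opening: 0.0312
gripper_force: 0.0
tcp [0.5793 0.3098 0.0696] x [-0.8393  0.5437 -0.    ] y [ 0.5437  0.8393 -0.0001] q6 -0.5829591757049964 t 4.4
travel [ 0.0011 -0.0007  0.0016]
spin 1.353013086796257
```

```bash
python3 -m inch '{"travel":[[0,0,0],[0,0,0],[0,0,0],[0,0,0],[0,0,0],[0,0,0]],"spin":[0,0,0,0,0,0]}' 1 15
python3 - <<'E'
from h import *
go([.578,.3098,.068],.998-1.355)
E
```

```text
t: 4.9
tool_pos: [0.5792, 0.3097, 0.0696]
orientation: [-0.891, -3.013, 0.0]
force: [-0.8, 0.6, 1.2]
opening: 0.0118
gripper_force: 15.0
tcp [0.5792 0.3097 0.0696] x [-0.8393  0.5437  0.0001] y [ 0.5437  0.8393 -0.0001] q6 -0.5829354013274637 t 4.9
travel [ 0.0011 -0.0006  0.0016]
spin 1.352933467631126
```

Gripping the bar (11.8 mm). Now turn by +1.353.

```bash
python3 -m inch '{"travel":[[0,0,0],[0,0,0],[0,0,0],[0,0,0],[0,0,0],[0,0,0],[0,0,0],[0,0,0],[0,0,0],[0,0,0]],"spin":[0.1,0.2,0.3,0.4,0.5,0.6,0.7,0.8,0.9,1.0]}'
python3 -m inch '{"travel":[[0,0,0],[0,0,0],[0,0,0],[0,0,0],[0,0,0],[0,0,0],[0,0,0]],"spin":[0.1,0.2,0.3,0.353,0.353,0.353,0.353]}'
python3 - <<'E'
from h import *
go([.578,.3098,.068],.998-1.355)
E
```

```text
t: 5.73
tool_pos: [0.5794, 0.3098, 0.0696]
orientation: [2.231, 2.211, 0.0]
force: [0.2, 0.1, -0.0]
opening: 0.0118
gripper_force: 15.0
t: 6.32
tool_pos: [0.5794, 0.3098, 0.0696]
orientation: [2.579, 1.794, 0.0]
force: [0.8, -1.0, -1.3]
opening: 0.012
gripper_force: 15.0
tcp [0.5794 0.3098 0.0696] x [0.3476 0.9376 0.0001] y [ 0.9376 -0.3476  0.0002] q6 0.7680029637870988 t 6.3167
travel [-0.0005 -0.0013  0.0016]
spin 0.0019812363559306156
```

```bash
python3 -m inch '{"travel":[[0,0,0],[0,0,0],[0,0,0],[0,0,0],[0,0,0],[0,0,0]],"spin":[0,0,0,0,0,0]}' 0
python3 -m inch '{"travel":[[0,0,-0.02],[0,0,-0.05],[0,0,-0.085],[0,0,-0.12],[0,0,-0.15],[0,0,-0.18],[0,0,-0.18],[0,0,-0.18]],"spin":[0,0,0,0,0,0,0,0]}' 0
python3 - <<'E'
from h import *
import cv2
i=optics.camera_info("wrist"); im,d=optics.read_camera("wrist"); cv2.imwrite("pics/w1.png",im[:,:,::-1])
np.savez("w1.npz",im=im,d=d,K=i["camera_matrix"],V=i["view"])
import dial; dial.analyse("w1.npz")
go([.55,0,.25])
E
```

```text
t: 6.82
tool_pos: [0.5792, 0.3098, 0.0696]
orientation: [-2.58, -1.792, 0.0]
force: [-0.1, -0.9, -0.7]
opening: 0.0474
gripper_force: 0.0
t: 7.48
tool_pos: [0.5807, 0.3104, 0.253]
orientation: [2.58, 1.791, 0.009]
force: [-0.6, 0.3, -0.7]
opening: 0.0926
gripper_force: 0.0
housing z 0.03539538371679468
red px 90 [252.0333 140.9333] marker [0.5897 0.3431 0.037 ]
ring centre [0.578 0.31 ] r 0.03989578158724587
bar n 434 zmed 0.07601345807304363 xy ((578.6038818359375, 309.7967529296875), (44.144859313964844, 11.188693046569824), 69.31957244873047)
bar yaw 1.2124148337436984 centre [0.5787 0.3102]
black n 36 [0.5826 0.3222]
marker rel [0.0118 0.0331] 0.03508656242536553 yaw 1.2292391097275823
tcp [0.5796 0.3099 0.2503] x [0.3494 0.937  0.0011] y [ 0.937  -0.3494  0.0012] q6 0.7699835551152548 t 7.5333
travel [-0.3007  0.0805  0.0001]
```

View pics/w1.png

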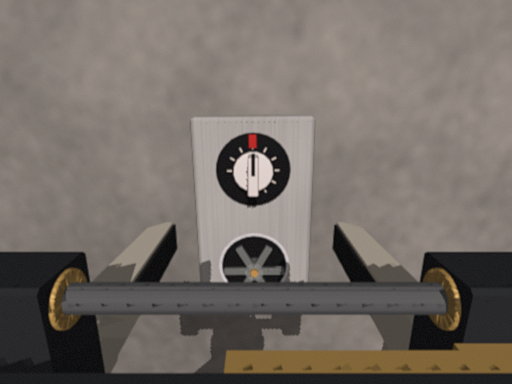

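```bash
python3 -m inch '{"travel":[[-0.03,0.01,-0.004],[-0.067,0.022,-0.01],[-0.104,0.034,-0.02],[-0.141,0.046,-0.02],[-0.178,0.058,-0.02],[-0.215,0.07,-0.02],[-0.252,0.082,-0.02],[-0.289,0.094,-0.02],[-0.326,0.106,-0.02],[-0.363,0.118,-0.02]],"spin":[-0.05,-0.1,-0.15,-0.2,-0.25,-0.3,-0.35,-0.4,-0.45,-0.515]}'
python3 - <<'E'
from h import *
go([.555,-.27,.27],.158)
E
```

```text
t: 8.37
tool_pos: [0.5616, -0.0732, 0.2673]
orientation: [-2.034, -2.39, 0.003]
force: [0.6, -0.2, -0.6]
opening: 0.0931
gripper_force: 0.0
tcp [ 0.5616 -0.0732  0.2673] x [-0.1597  0.9872  0.0013] y [ 0.9872  0.1597 -0.0032] q6 -0.38048827106815536 t 8.3667
travel [-0.1933 -0.0379 -0.0028]
spin 0.0023951075385870713
```

```bash
python3 -m inch '{"travel":[[-0.035,-0.007,0],[-0.072,-0.014,0],[-0.11,-0.021,0],[-0.147,-0.028,0],[-0.175,-0.034,0],[-0.19,-0.037,0],[-0.19,-0.037,0],[-0.19,-0.037,0],[-0.19,-0.037,0]],"spin":[0,0,0,0,0,0,0,0,0]}'
python3 - <<'E'
from h import *
import cv2
i=optics.camera_info("wrist"); im,d=optics.read_camera("wrist"); cv2.imwrite("pics/w2.png",im[:,:,::-1])
K=np.array(i["camera_matrix"]);V=np.array(i["view"])
v,u=np.mgrid[:384,:512]; P=np.stack([(u-K[0,2])/K[0,0]*d,(v-K[1,2])/K[1,1]*d,d],-1); W=(P-V[:3,3])@V[:3,:3]
for n in ["blue_cup","clay_cup","white_cup"]:
    r=models.masks_of("wrist",n)
    for x in r[:2]:
        m=x["region"]&(d>0); w=W[m]; t=w[abs(w[:,2]-.09)<.004]
        if len(t)<30: print(n,x["p"],len(t));continue
        c,rad=cv2.minEnclosingCircle(t[:,:2].astype(np.float32)); print(n,round(float(x["p"]),2),len(t),np.array(c),rad,np.median(t[:,2]),"rect",cv2.minAreaRect(t[:,:2].astype(np.float32))[:2])
go([.557,-.304,.065],.158)
E
```

```text
t: 9.12
tool_pos: [0.5563, -0.2636, 0.2687]
orientation: [-2.037, -2.389, -0.0]
force: [-0.8, 0.2, -0.4]
opening: 0.0927
gripper_force: 0.0
blue_cup 0.73 1976 [ 0.5554 -0.3168] 0.029926639050245285 0.09021634822206451 rect ((0.5548372864723206, -0.3166261613368988), (0.057655997574329376, 0.05878360569477081))
clay_cup 0.68 2470 [ 0.5509 -0.2112] 0.02983328141272068 0.09010818878964116 rect ((0.5509150624275208, -0.21141596138477325), (0.05834164842963219, 0.057909924536943436))
white_cup 0.63 1714 [ 0.519  -0.0984] 0.029370464384555817 0.08995186361349078 rect ((0.5208832025527954, -0.11060180515050888), (0.05843862146139145, 0.029793381690979004))
tcp [ 0.5567 -0.2636  0.2698] x [-0.1592  0.9873  0.0001] y [0.9873 0.1592 0.0002] q6 -0.6854330764900568 t 9.3167
travel [-0.0399 -0.0062  0.2048]
spin 0.0018411451324913397
```

View pics/w2.png

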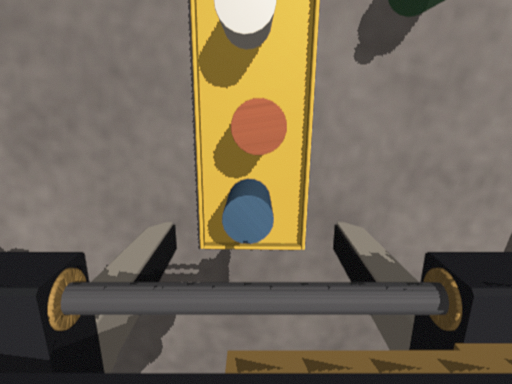

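```bash
python3 -m inch '{"travel":[[-0.02,-0.004,0.01],[-0.045,-0.009,0.03],[-0.052,-0.01,0.06],[-0.052,-0.01,0.09],[-0.052,-0.01,0.12],[-0.052,-0.01,0.135],[-0.052,-0.01,0.135],[-0.052,-0.01,0.135]],"spin":[0,0,0,0,0,0,0,0]}'
python3 - <<'E'
from h import *
go([.555,-.3168,.065],.158)
E
```

```text
t: 9.98
tool_pos: [0.5543, -0.3169, 0.134]
orientation: [-2.037, -2.389, 0.0]
force: [-0.2, -0.2, 0.8]
opening: 0.0933
gripper_force: 0.0
tcp [ 0.5543 -0.3169  0.134 ] x [-0.1582  0.9874  0.0014] y [ 0.9874  0.1582 -0.0015] q6 -0.7585176592741009 t 9.9833
travel [-0.0001  0.0008  0.069 ]
spin 0.0008758545208178425
```

```bash
python3 -m inch '{"travel":[[0,0.001,0.02],[0,0.001,0.04],[0,0.001,0.058],[0,0.001,0.069],[0,0.001,0.069],[0,0.001,0.069]],"spin":[0,0,0,0,0,0]}' 0
python3 -m inch '{"travel":[[0,0,0],[0,0,0],[0,0,0],[0,0,0],[0,0,0],[0,0,0],[0,0,0],[0,0,0],[0,0,0],[0,0,0]],"spin":[0,0,0,0,0,0,0,0,0,0]}' 1 45
```

```text
t: 10.48
tool_pos: [0.5563, -0.3179, 0.0669]
orientation: [2.038, 2.389, 0.0]
force: [-0.1, 0.6, -0.8]
opening: 0.0933
gripper_force: 0.0
t: 11.32
tool_pos: [0.5559, -0.318, 0.0661]
orientation: [2.039, 2.389, 0.0]
force: [-0.8, 0.7, 4.8]
opening: 0.0601
gripper_force: 45.0
```

```bash
python3 -m inch '{"travel":[[0,0,-0.01],[0,0,-0.03],[0,0,-0.06],[0,0,-0.09],[0,0,-0.12],[0,0,-0.15],[0,0,-0.17],[0,0,-0.17],[0,0,-0.17],[0,0,-0.17]],"spin":[0,0,0,0,0,0,0,0,0,0]}'
python3 - <<'E'
from h import *
import cv2
s=robot.read_state()
for c in ["side","top","wrist"]:
    i=optics.camera_info(c); im,d=optics.read_camera(c); cv2.imwrite(f"pics/l_{c}.png",im[:,:,::-1])
    K=np.array(i["camera_matrix"]);V=np.array(i["view"])
    v,u=np.mgrid[:384,:512]; P=np.stack([(u-K[0,2])/K[0,0]*d,(v-K[1,2])/K[1,1]*d,d],-1); W=(P-V[:3,3])@V[:3,:3]
    r=models.masks_of(c,"blue_cup")
    for x in r[:1]:
        w=W[x["region"]&(d>0)]; print(c,x["p"],len(w),np.percentile(w,[2,50,98],axis=0).tolist())
go([.5343,.1878,.2],-.347)
E
```

```text
t: 12.15
tool_pos: [0.5549, -0.3173, 0.2338]
orientation: [-2.038, -2.388, 0.0]
force: [-0.4, -0.3, -2.9]
opening: 0.0602
gripper_force: 45.0
side 0.85 595 [[0.5270331791925634, -0.3363377587584907, 0.17570730977372828], [0.5531501500048998, -0.2934257889730936, 0.22781654294007664], [0.581288085919892, -0.28511860548224993, 0.2593337830396411]]
top 0.84 471 [[0.5260392117814723, -0.3192844363427951, 0.178312989694406], [0.55166104674183, -0.29361314537389266, 0.25010360230485285], [0.5797176050081506, -0.2845933926886131, 0.2600047638165165]]
wrist 0.74 11303 [[0.5268461163128685, -0.34179046536600605, 0.18442332517470206], [0.5515247220301148, -0.30092443008807096, 0.25704780253577714], [0.57894037352321, -0.28621075935437673, 0.2584066343832309]]
tcp [ 0.5551 -0.3175  0.2342] x [-0.1573  0.9875  0.0015] y [ 0.9875  0.1573 -0.0016] q6 -0.75758952489921 t 12.45
travel [0.5022 0.059  0.0349]
spin 0.5049818882270791
```

```bash
python3 -m inch '{"travel":[[0.03,0.004,0],[0.065,0.008,0],[0.1,0.012,0],[0.135,0.016,0],[0.17,0.02,0],[0.205,0.024,0],[0.24,0.028,0],[0.275,0.032,0],[0.31,0.036,0],[0.34,0.04,0]],"spin":[0,0,0,0,0,0,0,0,0,0]}'
python3 -m inch '{"travel":[[0.03,0.004,0],[0.065,0.008,0],[0.1,0.012,0],[0.135,0.016,0],[0.155,0.019,0],[0.16,0.019,0],[0.16,0.019,0],[0.16,0.019,0],[0.16,0.019,0]],"spin":[0,0,0,0,0,0,0,0,0]}'
python3 - <<'E'
from h import *
import cv2
for c in ["top","wrist","side"]:
    i=optics.camera_info(c); im,d=optics.read_camera(c); cv2.imwrite(f"pics/m_{c}.png",im[:,:,::-1])
    K=np.array(i["camera_matrix"]);V=np.array(i["view"])
    v,u=np.mgrid[:384,:512]; P=np.stack([(u-K[0,2])/K[0,0]*d,(v-K[1,2])/K[1,1]*d,d],-1); W=(P-V[:3,3])@V[:3,:3]
    for x in models.masks_of(c,"blue_cup")[:1]:
        w=W[x["region"]&(d>0)]; print(c,x["p"],len(w),np.percentile(w,[2,50,98],axis=0).tolist())
        b=w[w[:,2]<np.percentile(w[:,2],98)-.008][:,:2]
        if len(b)>50:
            q=np.linalg.lstsq(np.c_[2*b,np.ones(len(b))],(b**2).sum(1),rcond=None)[0]; print("circle",q[:2],np.sqrt(q[2]+q[:2]@q[:2]))
go([.5345,.1863,.125],.158); print(robot.read_state()["force"])
E
```

```text
t: 13.28
tool_pos: [0.541, 0.0265, 0.2354]
orientation: [-2.038, -2.39, -0.0]
force: [0.5, 0.1, -1.2]
opening: 0.0601
gripper_force: 45.0
t: 14.03
tool_pos: [0.5353, 0.184, 0.2354]
orientation: [2.04, 2.389, -0.001]
force: [0.5, -0.6, -0.4]
opening: 0.06
gripper_force: 45.0
wrist 0.83 11236 [[0.5076105135355594, 0.15926234432923483, 0.1886414452167492], [0.5321742010546653, 0.20020396840526322, 0.2593070008545161], [0.5595181492310434, 0.21488760223015949, 0.26071200586084814]]
circle [0.5478 0.0877] 0.12532257137661615
side 0.73 1246 [[0.5063739625902494, 0.16246059691855413, 0.17790074141286288], [0.5328127370687139, 0.20579065498067442, 0.23865071606703442], [0.5625605417277838, 0.2151655657601171, 0.2606109203883315]]
circle [0.5409 0.0974] 0.1124529516321276
tcp [0.5354 0.1845 0.2357] x [-0.1562  0.9877 -0.    ] y [0.9877 0.1562 0.0001] q6 0.08454513813922807 t 14.3333
travel [ 0.0019 -0.0006  0.1107]
spin -0.0011609832863128666
[-0.2266  0.7551 -1.9218]
```

```bash
python3 -m inch '{"travel":[[0.002,0,0.02],[0.002,0,0.05],[0.002,0,0.08],[0.002,0,0.1],[0.002,0,0.11],[0.002,0,0.112],[0.002,0,0.112],[0.002,0,0.112]],"spin":[0,0,0,0,0,0,0,0]}'
python3 -m inch '{"travel":[[0,0,0.002],[0,0,0.004],[0,0,0.006],[0,0,0.008],[0,0,0.01],[0,0,0.012],[0,0,0.014],[0,0,0.016],[0,0,0.016],[0,0,0.016]],"spin":[0,0,0,0,0,0,0,0,0,0]}'
```

```text
t: 15.0
tool_pos: [0.5361, 0.1874, 0.1254]
orientation: [2.038, 2.389, 0.003]
force: [0.2, 0.3, -0.7]
opening: 0.0603
gripper_force: 45.0
t: 15.83
tool_pos: [0.535, 0.1873, 0.1079]
orientation: [2.039, 2.39, 0.0]
force: [-1.6, -0.5, 5.8]
opening: 0.0601
gripper_force: 45.0
```

```bash
python3 -m inch '{"travel":[[0,0,0.001],[0,0,0.002],[0,0,0.003],[0,0,0.004],[0,0,0.005],[0,0,0.006],[0,0,0.006],[0,0,0.006]],"spin":[0,0,0,0,0,0,0,0]}'
python3 -m inch '{"travel":[[0,0,0.0005],[0,0,0.001],[0,0,0.0015],[0,0,0.002],[0,0,0.002],[0,0,0.002]],"spin":[0,0,0,0,0,0]}'
```

```text
t: 16.5
tool_pos: [0.5351, 0.1873, 0.1023]
orientation: [2.039, 2.39, 0.0]
force: [-3.0, -0.7, 7.8]
opening: 0.0603
gripper_force: 45.0
t: 17.0
tool_pos: [0.5351, 0.1873, 0.1004]
orientation: [2.039, 2.39, 0.001]
force: [-3.7, -0.9, 7.6]
opening: 0.0599
gripper_force: 45.0
```

```bash
python3 -m inch '{"travel":[[0,0,0.0005],[0,0,0.001],[0,0,0.001],[0,0,0.001],[0,0,0.001]],"spin":[0,0,0,0,0]}'
python3 -m inch '{"travel":[[0,0,0.0005],[0,0,0.001],[0,0,0.001],[0,0,0.001],[0,0,0.001]],"spin":[0,0,0,0,0]}'
```

```text
t: 17.42
tool_pos: [0.5351, 0.1873, 0.0995]
orientation: [2.039, 2.39, 0.001]
force: [-3.9, -1.6, 8.4]
opening: 0.0602
gripper_force: 45.0
t: 17.83
tool_pos: [0.5351, 0.1873, 0.099]
orientation: [2.039, 2.39, 0.001]
force: [-5.3, -1.5, 12.4]
opening: 0.0604
gripper_force: 45.0
```

```bash
python3 -m inch '{"travel":[[0,0,0.0003],[0,0,0.0006],[0,0,0.001],[0,0,0.001],[0,0,0.001],[0,0,0.001]],"spin":[0,0,0,0,0,0]}'
python3 - <<'E'
from h import *
import cv2
s=robot.read_state();print(s["force"],s["wrist_torque"],s["tool_pos"])
ims=[]
for c in ["top","wrist","side"]:
    i=optics.camera_info(c); im,d=optics.read_camera(c); ims.append(im[:,:,::-1])
    K=np.array(i["camera_matrix"]);V=np.array(i["view"])
    v,u=np.mgrid[:384,:512]; P=np.stack([(u-K[0,2])/K[0,0]*d,(v-K[1,2])/K[1,1]*d,d],-1); W=(P-V[:3,3])@V[:3,:3]
    for x in models.masks_of(c,"blue_cup")[:1]:
        w=W[x["region"]&(d>0)]; print(c,x["p"],len(w),np.percentile(w,[2,50,98],axis=0).tolist())
    p=V[:3,:3]@[.54,.21,.07]+V[:3,3];print((K@p/p[2])[:2])
cv2.imwrite("pics/end.png",np.hstack([cv2.resize(ims[1],(400,300)),cv2.resize(ims[2],(400,300))]))
E
```

```text
t: 18.33
tool_pos: [0.5352, 0.1874, 0.0989]
orientation: [2.039, 2.39, 0.001]
force: [-8.0, -1.4, 18.6]
opening: 0.0599
gripper_force: 45.0
[-8.0156 -1.3885 18.5755] [-0.5795  2.1049  0.0278] [0.5352 0.1874 0.0989]
[194.2543 211.199 ]
wrist 0.84 11377 [[0.5070458267053009, 0.162781546401456, 0.04966417831710997], [0.5318159100994322, 0.20366297814933237, 0.12269535569252225], [0.5593659953453908, 0.21836241700049372, 0.12408782960308096]]
[269.4881 195.8984]
side 0.6 1041 [[0.5058018487012891, 0.16549781637843564, 0.03641367847642296], [0.5331605441280882, 0.2076286479936888, 0.10548767214007758], [0.5645826080644366, 0.21820993689731813, 0.1245413333923623]]
[258.5944 259.6678]
```

View pics/end.png

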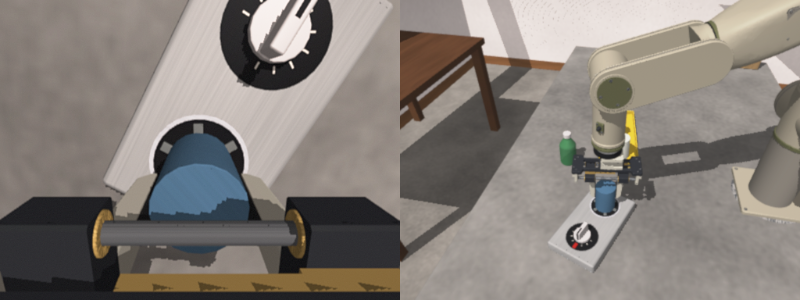

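The cup stands centred on the plate, within about 1.5 mm. Its rim is at about 39 mm, which is the hard stop, and it presses with about 20 N.

```bash
python3 -c "
from plant import close_job
print(close_job())"
```

```text
the job is handed in; nothing more can be done
None
```

I set the dial on the red marker, then pressed the blue cup down to the plate's hard stop, still gripped and pushing with about 20 N. The job is handed in; it returned no verdict.

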